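Hold the belt tension arm back for a belt change

TASK

The bare edge sander is waiting for a new belt: lift the yellow guard off its tension end and hang it by its steel handle on both prongs of the double hook on the pegboard, then let go of it. Then swing the red tension arm with the black knob against its spring, towards the drive drum at the far end, until it meets its stop, and finish while still holding it there so that I can slip the belt on. Leave the other things on the bench where they lie.

Things in the scene. Friction and masses are not known exactly. Their poses are not given: they have to be found in the camera images.
- sander: fixed bench edge sander, no belt: green body 300 mm (x) by 190 mm, steel deck 44 mm above the table. Origin on the table at mid length; x runs from the tension end (near the robot, x=-0.15) to the drive end (x=+0.15; green hood 107 mm high from x=0.07, black spout to x=0.176). Steel platen, top 88 mm, at x=-0.01 to 0.06, y=-0.043. A fan propeller hangs high above its far right: keep lifts low
- guard: loose yellow sheet guard, about 0.4 kg, standing on the deck over the tension end and hiding the arm: 80 (x) by 156 (y) mm, 99 mm high, walls 4 mm, open below and on its +x side. Origin at the centre of the footprint, at the lower edges; x as the sander's at the start. 6 mm lips inside its walls locate it (3 mm play): lift straight up
- bail (a point): middle of the top bar of the guard's steel handle, on the bar's axis. 10 mm round bar along the guard's y, 114 mm clear between its legs; axis 65 mm above the roof's top (60 mm of clear height under the bar), 164 mm above the lower edges, over the centre of mass. Front wall 27 mm to guard -x of the bar, open edge 53 mm to +x
- stand: low fixed pegboard on wooden feet, 400 mm wide (y), 262 mm high, left of the sander; its face is its plane x=0, looking along its -x, roughly to the robot; origin on the table at mid width. A brush and two rolls of tape hang fixed on its +y half, up to 36 mm in front of the face
- hook (a point): where the middle of the bail belongs when hung, 237 mm above the table; axes as the stand. Two level 8 mm steel prongs lie at y=-38 and +38 mm, axes 9 mm lower, from the board face (x=+68 mm) to x=-22; tips turn up at x=-30 to -40, tops 12 mm above this point. They pass between bar and guard roof: come in with the bar 20 to 45 mm above this point. Board's top edge is 25 mm above it
- knob (a point): middle of the black knob on the free end of the red tension arm, above the bare idler drum: upright cylinder 24 mm across, 32 mm tall, middle 115 mm above the table; the arm's top is 19 mm lower. Under the guard at the start (roof 24 mm above this point)
- pivot_axis (a point): on the vertical hinge axis of the tension arm, at the height of the knob's middle; the knob's axis is 86.3 mm from it. Fixed on the sander, at x = -75, y = +62 mm in its frame
- tension_arm (a joint): angle of the arm about its upright pivot, rad: 0 at rest, anticlockwise from above to 0.60 at its stop. In the sander's frame the knob lies from the pivot at -y, 0.3 rad towards -x at rest, 0.3 rad towards +x at the stop (51 mm along +x). A spring drives it back: about 5 N at the knob at rest, 10 N at the stop; let go, it flies back
- batten: light wooden batten, 34 x 200 x 18 mm, lying flat; origin at the centre of its underside; to be left alone
- offcut: small block of light wood, 45 x 50 x 36 mm; origin at the centre of its underside; to be left alone
- sanding_block: cork-brown sanding block, 63 x 104 x 32 mm; origin at the centre of its underside; to be left alone
- lacquer_jar: small dark red jar with a grey lid, 52 mm across, 60 mm tall; origin at the centre of its underside; to be left alone
- masking_tape: roll of cream masking tape lying flat, 92 mm across, 24 mm high; origin at the centre of its underside; to be left alone
- screwdriver: yellow-handled screwdriver lying flat, 29 x 191 x 25 mm; origin at the centre of its underside; to be left alone

How it is judged:
By the outcome, as a careful person would: the job done as asked, in the order asked, and still so for the second after the job is handed in, while the arm keeps its last pose, push and grip.
It also fails if it takes over 54 s, if anything falls off the work surface, if the arm or the gripper's body presses on something with over 40 N, if the wrist force passes 120 N, or if a joint passes its speed limit or range.

ROBOT

A 6-joint arm with a two-finger parallel gripper is mounted at the origin on a cart in front of the work surface, level with it; the furniture and walls round the work are solid. World frame = base frame: x ahead of the robot, y to its left, z up, the work surface at z = 0. Lengths are in m, angles in rad, forces in N, time in s.
With the tool pointing down it reaches from about 0.4 to 0.825 m from the base axis. Payload 7 kg.
Tool frame: the origin (TCP) lies between the finger pads; the fingertips stand 19 mm ahead of it and the grasp point (between the pads) is the TCP; z points along the fingers, x is the direction in which the jaws open and shut, and the axes are right-handed (so a half turn about z gives the same grasp; the last joint's range is limited). The gripper opens to 85 mm and grips with 20 to 120 N. Pads are 22 mm wide; open, the fingers measure 114 mm over their backs; the gripper's body (76 mm by 85 mm) begins 54 mm behind the grasp point. The pads swing forward as they close: fully open they stand 13 mm farther back than shut.
Start: joints at [1.633, 0.359, 0.012, 0, -1.224, -0.288], TCP at [0.151, 0.658, 0.25] pointing down, gripper open.
Joint ranges: [-3.07, 3.07], [-1.43, 2.12], [-1.02, 1.25], [-3.03, 1.67], [-3.05, -0], [-3.03, 3.03]. Speed limits (rad/s): [2.39, 2.39, 3.01, 3.14, 3.14, 3.14].

INTERFACE

Orientations are given as a unit quaternion [x, y, z, w].
In Python, from workcell import arm gives the robot as it stands.
- The arm moves only by the tool apply_moves, never from a script. Its arguments are lists of equal length, an entry for each row: "linear": the shift along the world's x, y, z in m, a list of three; "delta_rot": the turn, a rotation vector about the world's x, y, z in rad, a list of three. A call has 1 to 10 rows; each row is the pose to reach, as a shift and turn from the pose measured when the call began; what a row does not reach only later rows make up. A row lasts 1/12 s, in which the tool goes at most 41.7 mm and 7.16 degrees, less where a joint would pass 70% of its speed; a pose out of reach is approached as far as the arm can. A call with a gripper value outside its range is refused whole. "fingers" is the gripper command: -1 is fully open, 1 is shut, values between are in proportion, set as the call begins (left out, the last holds). The fingers move at their own pace and stop on an object; "newtons" is the grip in N (left out, the last holds). Time passes only in rows, so rows that repeat a pose let the fingers close. It gives the time, the measured TCP pose, the force and the opening at its end, in the units of the state.
- arm.sense(): the state, without advancing time (a new reading comes with each control period).
- arm.snapshot(name): name is "scene" or "side" or "wrist"; returns a dict with "image" (400x640x3 uint8, red, green, blue), "mtx" (3x3 intrinsics, pixels), "k1" (the pictures are not rectified: a ray, as slopes to the right and down, at radius r is drawn at 1 + k1 r^2 times it, then the intrinsics apply), "cam_to_world" (4x4, takes a point from camera to world coordinates). Camera axes: x right, y down, z forward; pixel columns grow to the right and rows downward; lengths in m; the calibration is good to about 2 mm. A picture is of the moment at which its call begins. There is no depth.
- arm.hand_in(): hands the job in, once; it reports no verdict.
Trained networks look in the newest picture that a camera, given by its name, has taken for a name from the list of things; names that differ only in an ending like _2 or _b are one class to them, and where a whole thing is asked for, a point or a joint stands for the part that bears it (a point fixed in the world has none). Each returns a list of dicts, best first, with "p" (0 to 1); they miss things now and then, are a little off and sometimes report something else, mostly with a low value. They report only what shows in the picture. A call takes as long as a camera call.
- arm.spot_in(camera, thing): "centre" ([column, row] in pixels, amid what is visible of it).
The state is a dict: "clock": time; "qpos": joint angles; "qvel": joint speeds; "tau": joint torques, N m; "eef_pos": TCP position; "tool_rot": TCP orientation; "contact_force": force on the tool from outside, world axes, zero at the start; "torque": the same for the moment, N m; "grip_width": finger opening in m.
Only numpy, scipy, OpenCV 4.12 (cv2) and the standard library are available. Lean on these libraries where they do the work, as an engineer would, in place of code of your own. Each camera call takes 0.05 s, during which the arm holds its last target. There are 200 camera calls.

## Working session

There is one attempt and no reset: what is moved stays moved. The work goes in short steps, Python scripts to look and compute and a tool call to move; the robot and the scene stay as the last step left them, time stands still between calls to the robot, and variables do not carry over. Pictures are saved under pics/ and viewed, about 8 in all and at most 12, crops included, and the job is handed in when it is done.

Besides the shell and the picture viewer there is one more tool, called after ">>>" by a JSON object that holds its "api" and its "payload", one argument or row to a line. apply_moves: Moves the arm, as the interface text tells. Its arguments: {"type":"object","properties":{"linear":{"type":"array","items":{"type":"array","items":{"type":"number"}}},"delta_rot":{"type":"array","items":{"type":"array","items":{"type":"number"}}},"fingers":{"type":"number"},"newtons":{"type":"number"}},"required":["linear","delta_rot"]}

```bash
ls; mkdir -p pics; python3 - <<'E'
from workcell import arm
import cv2
s=arm.sense(); print({k:s[k] for k in('clock','eef_pos','tool_rot','contact_force','grip_width')})
for n in('scene','side'):
    d=arm.snapshot(n); cv2.imwrite(f'pics/{n}0.png',d['image'][:,:,::-1])
    print(n,d['mtx'],d['k1'],d['cam_to_world'])
    for t in('guard','bail','sander','stand','hook'):
        print(t,[(r['centre'],r['p']) for r in arm.spot_in(n,t)[:2]])
E
```

```text
pics
{'clock': 0.0, 'eef_pos': array([0.15107056, 0.65741697, 0.24936354]), 'tool_rot': array([-6.22892547e-01,  7.82306950e-01, -5.97058827e-04, -5.95635358e-04]), 'contact_force': array([-0.24152488,  0.05649451,  0.00081468]), 'grip_width': 0.08502897627993239}
scene [[387.92885229   0.         312.14517105]
 [  0.         387.92885229 196.98515338]
 [  0.           0.           1.        ]] -0.0340242305952275 [[-0.84645458 -0.40232224  0.34878568  0.12270147]
 [-0.53239429  0.62912984 -0.56634968  0.67745042]
 [ 0.00842359 -0.66508079 -0.7467239   1.021217  ]
 [ 0.          0.          0.          1.        ]]
guard [([339.3, 199.7], 0.59)]
bail [([338.3, 203.0], 0.67)]
sander [([310.8, 185.5], 0.73)]
stand [([204.1, 278.7], 0.97)]
hook [([209.0, 277.2], 0.58), ([307.4, 185.3], 0.57)]
side [[421.86993738   0.         317.55892799]
 [  0.         421.86993738 196.67849491]
 [  0.           0.           1.        ]] -0.02637080219100581 [[ 0.99537851 -0.05759769  0.07683837  0.40742193]
 [-0.0958577  -0.54813907  0.83087596 -1.3554394 ]
 [-0.00573843 -0.83440162 -0.55112703  1.05328776]
 [ 0.          0.          0.          1.        ]]
guard [([296.7, 217.7], 0.55)]
bail [([300.4, 217.7], 0.92)]
sander [([333.8, 240.2], 0.73)]
stand [([329.8, 156.6], 0.93)]
hook [([329.8, 158.8], 0.55)]
```

```bash
python3 - <<'E'
import cv2
a=cv2.imread('pics/scene0.png')
cv2.imwrite('pics/scene0c.png',cv2.resize(a[80:380,120:520],None,fx=2,fy=2,interpolation=cv2.INTER_CUBIC))
a=cv2.imread('pics/side0.png')
cv2.imwrite('pics/side0c.png',cv2.resize(a[60:340,160:520],None,fx=2.2,fy=2.2,interpolation=cv2.INTER_CUBIC)[:600,:792])
E
```

```text
(no output)
```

View pics/scene0c.png

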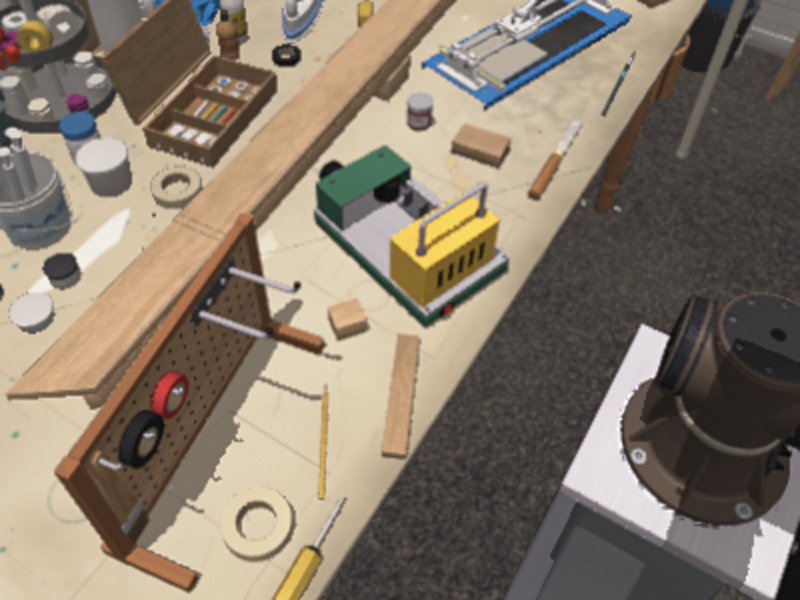

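View pics/side0c.png

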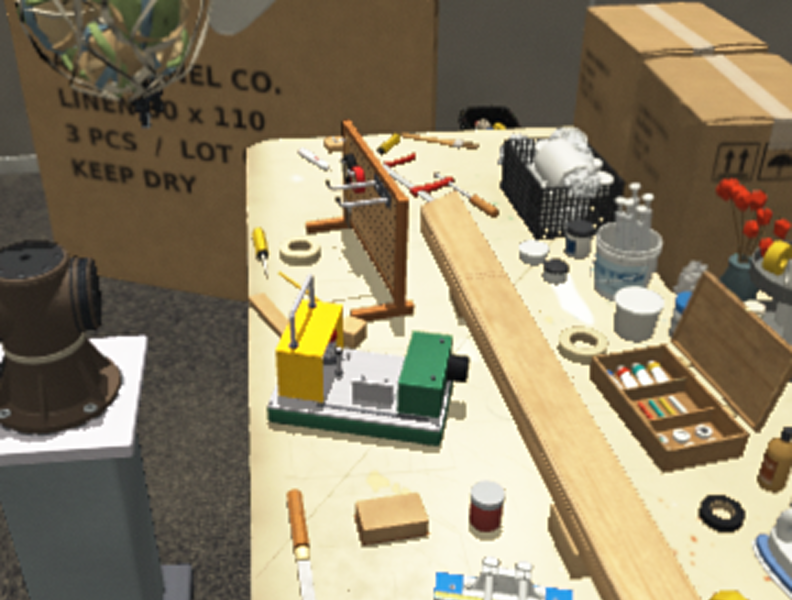

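```bash
cat > h.py <<'E'
import numpy as np, cv2
from scipy.optimize import least_squares
from scipy.spatial.transform import Rotation as R
def ray(d,px):
    D=np.array([d['k1'],0,0,0.]); n=cv2.undistortPoints(np.array(px,float).reshape(-1,1,2),d['mtx'],D).reshape(-1,2)
    T=d['cam_to_world']; v=np.c_[n,np.ones(len(n))]@T[:3,:3].T
    return T[:3,3],v
def atz(d,px,z):
    o,v=ray(d,px); z=np.broadcast_to(z,len(v)); return o+v*((z-o[2])/v[:,2])[:,None]
def proj(d,P):
    Ti=np.linalg.inv(d['cam_to_world']); rv=cv2.Rodrigues(Ti[:3,:3])[0]
    return cv2.projectPoints(np.array(P,float).reshape(-1,1,3),rv,Ti[:3,3],d['mtx'],np.array([d['k1'],0,0,0.]))[0].reshape(-1,2)
def fit(obs,x0):
    """obs: list of (cam, model xyz, px); planar pose x,y,yaw"""
    def f(p):
        Rz=R.from_euler('z',p[2]).as_matrix(); t=np.array([p[0],p[1],0])
        return np.concatenate([proj(d,Rz@np.array(m)+t)[0]-px for d,m,px in obs])
    r=least_squares(f,x0,loss='soft_l1'); return r.x,f(r.x).reshape(-1,2)
E
python3 - <<'E'
from h import *
from workcell import arm
S=arm.snapshot('scene'); D=arm.snapshot('side')
import pickle; pickle.dump((S,D),open('cams.pkl','wb'))
sc=lambda u,v:np.array([120+u/2,80+v/2]); sd=lambda u,v:np.array([160+u/2.2,60+v/2.2])
b=atz(S,[sc(421,220),sc(484,190)],.208); b2=atz(D,[sd(294,318),sd(312,281)],.208)
print('bar',b.round(3),b2.round(3),np.linalg.norm(b[0]-b[1]),np.linalg.norm(b2[0]-b2[1]))
x,r=fit([(S,(-.15,.095,.044),sc(427,315)),(S,(-.15,-.095,.044),sc(506,262)),(S,(.15,.095,.044),sc(317,212)),
 (D,(-.15,-.095,.044),sd(270,403)),(D,(.15,-.095,.044),sd(442,432))],[.6,0,0]); print('sander',x,r.round(1))
x,r=fit([(S,(0.01,-.2,.262),sc(250,217)),(S,(0.01,.2,.262),sc(65,465)),(D,(.01,-.2,.262),sd(405,197)),(D,(.01,.2,.262),sd(347,122))],[.6,.4,0]); print('stand',x,r.round(1))
print('tips',atz(S,[sc(297,286),sc(270,329)],.245).round(3), atz(D,[sd(329,187),sd(328,205)],.245).round(3))
print('roots',atz(S,[sc(230,270),sc(203,316)],.228).round(3))
for p in(S['image'][80+85:80+175,120+60:120+160],): cv2.imwrite('pics/hk.png',cv2.resize(p,None,fx=7,fy=6,interpolation=cv2.INTER_CUBIC)[:,:,::-1])
W=arm.snapshot('wrist'); print(W['mtx'],W['cam_to_world'].round(3))
E
```

```text
bar [[ 0.473  0.01   0.208]
 [ 0.425 -0.093  0.208]] [[ 0.436 -0.123  0.208]
 [ 0.472 -0.014  0.208]] 0.11331261385075089 0.11419701292789153
sander [ 0.55080507 -0.08997913 -0.30509376] [[-1.   0.4]
 [ 2.  -3.3]
 [-4.2 -2.1]
 [-2.6  0.6]
 [-0.4 -1.8]]
stand [0.61059743 0.35477555 0.17479733] [[-0.1 -4.5]
 [-0.3  0.3]
 [-0.5  1.7]
 [-0.4 -0.8]]
tips [[0.531 0.223 0.245]
 [0.52  0.293 0.245]] [[0.524 0.265 0.245]
 [0.517 0.191 0.245]]
roots [[0.63  0.239 0.228]
 [0.611 0.314 0.228]]
[[314.64891822   0.         317.53979146]
 [  0.         314.64891822 202.62159495]
 [  0.           0.           1.        ]] [[-0.223 -0.93  -0.293  0.225]
 [-0.975  0.212  0.067  0.641]
 [-0.     0.3   -0.954  0.374]
 [ 0.     0.     0.     1.   ]]
```

```bash
python3 - <<'E'
from h import *
import pickle
S,D=pickle.load(open('cams.pkl','rb'))
for d,(c0,c1,r0,r1) in((S,(290,390,160,250)),(D,(270,330,180,260))):
    im=d['image'][r0:r1,c0:c1]; hsv=cv2.cvtColor(im,cv2.COLOR_RGB2HSV)
    m=cv2.inRange(hsv,(20,150,110),(32,255,255)); n,l,st,ce=cv2.connectedComponentsWithStats(m)
    k=1+st[1:,4].argmax(); v,u=np.where(l==k); print('yellow',st[k],u.min()+c0,u.max()+c0,v.min()+r0,v.max()+r0)
    P=np.c_[u,v]; h=cv2.approxPolyDP(cv2.convexHull(P.astype(np.int32)),2.,True).reshape(-1,2)+[c0,r0]; print(h.tolist())
a=cv2.resize(S['image'][160:260,280:400],None,fx=3.3,fy=3.3,interpolation=cv2.INTER_CUBIC)
b=cv2.resize(D['image'][175:275,270:390],None,fx=3.3,fy=3.3,interpolation=cv2.INTER_CUBIC)
c=cv2.resize(S['image'][175:265,200:300],None,fx=3,fy=3,interpolation=cv2.INTER_CUBIC)
e=cv2.resize(D['image'][110:200,290:390],None,fx=3,fy=3,interpolation=cv2.INTER_CUBIC)
o=np.zeros((600,792,3),np.uint8); o[:330,:396]=a; o[:330,396:]=b; o[330:,:300]=c; o[330:,396:696]=e
cv2.imwrite('pics/quad.png',o[:,:,::-1])
E
```

```text
yellow [  26   19   53   54 1464] 316 368 179 232
[[368, 190], [365, 208], [331, 232], [316, 218], [316, 199], [328, 190], [355, 179]]
yellow [ 15  15  31  48 922] 285 315 195 242
[[315, 199], [315, 217], [306, 242], [287, 239], [285, 219], [297, 196]]
```

View pics/quad.png

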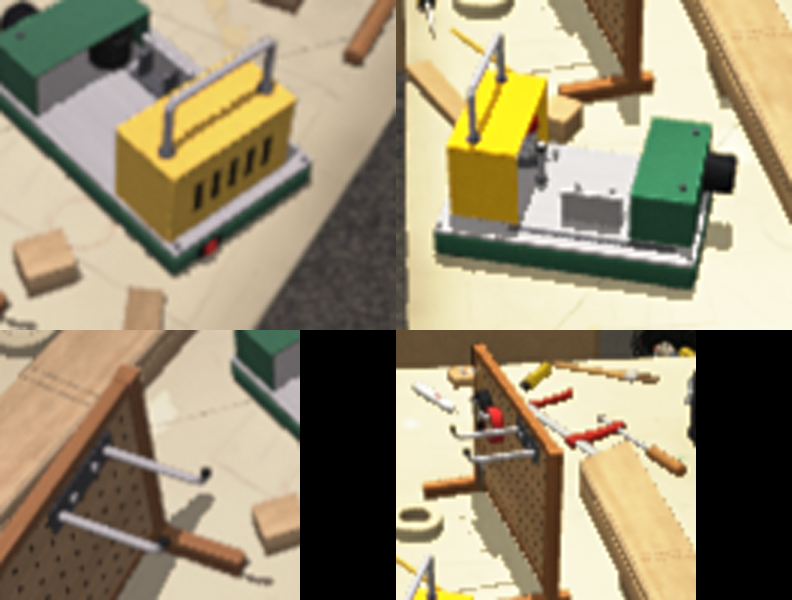

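```bash
python3 - <<'E'
from h import *
import pickle
S,D=pickle.load(open('cams.pkl','rb'))
a=lambda u,v:np.array([280+u/3.3,160+v/3.3]); b=lambda u,v:np.array([270+(u-396)/3.3,175+v/3.3])
c=lambda u,v:np.array([200+u/3,175+(v-330)/3]); e=lambda u,v:np.array([290+(u-396)/3,110+(v-330)/3])
# guard model: bar 27 mm from front wall, footprint +-40 -> bar at x=-.013
A=[((-.013,.062,.208),a(168,103)),((-.013,-.062,.208),a(271,44)),((.04,.078,.143),a(117,127)),((-.04,-.078,.143),a(295,98)),((.04,-.078,.143),a(245,62)),((-.04,.078,.044),a(170,237)),((.04,.078,.044),a(118,190)),((-.013,.062,.143),a(167,152)),((-.013,-.062,.143),a(266,88))]
B=[((-.013,-.062,.208),b(472,94)),((-.013,.062,.208),b(500,39)),((-.04,-.078,.143),b(447,148)),((.04,-.078,.143),b(520,156)),((.04,.078,.143),b(548,80)),((-.04,.078,.143),b(484,70)),((-.04,-.078,.044),b(453,214)),((.04,-.078,.044),b(517,223))]
oS=[(S,m,p) for m,p in A]; oD=[(D,m,p) for m,p in B]
for n,o in(('S',oS),('D',oD),('both',oS+oD)):
    x,r=fit(o,[.45,-.05,-.3]); print(n,x.round(4),r.round(1).tolist())
h=.068
H=lambda x,y,z:(x,y,z)
# hook frame fit
A=[((-.036,-.038,.245),c(205,474)),((-.036,.038,.245),c(163,545)),((.068,-.038,.228),c(107,451)),((.068,.038,.228),c(63,519))]
B=[((-.036,-.038,.245),e(467,454)),((-.036,.038,.245),e(454,431)),((.068,-.038,.228),e(533,455)),((.068,.038,.228),e(519,432))]
B2=[((-.036,.038,.245),e(454,431)),((-.036,-.038,.245),e(467,454))]
oS=[(S,m,p) for m,p in A]; oD=[(D,m,p) for m,p in B]
for n,o in(('S',oS),('D',oD),('both',oS+oD)):
    x,r=fit(o,[.57,.25,.17]); print('hook',n,x.round(4),r.round(1).tolist())
E
```

```text
S [ 0.4597 -0.0507 -0.3391] [[0.6, -0.1], [1.1, -1.0], [-0.3, -0.6], [1.3, 0.2], [-1.0, -3.4], [-0.8, 2.3], [-1.1, 0.7], [-0.1, -0.1], [0.3, 0.5]]
D [ 0.4663 -0.0587 -0.3104] [[0.1, -0.3], [0.1, -1.7], [0.0, -0.3], [-0.6, 0.0], [0.3, -0.6], [-0.3, 0.2], [-0.5, 1.0], [0.8, 1.1]]
both [ 0.4634 -0.0541 -0.3138] [[0.5, -1.1], [0.2, -2.5], [-0.6, -1.3], [0.5, -1.5], [-2.2, -4.7], [-0.6, 1.3], [-1.3, 0.1], [-0.2, -1.1], [-0.5, -0.9], [-0.8, -1.0], [-0.6, -2.3], [-0.9, -1.0], [-1.6, -0.7], [-0.5, -1.1], [-1.0, -0.5], [-1.4, 0.2], [-0.1, 0.3]]
hook S [0.5569 0.2663 0.1632] [[1.3, 0.7], [0.9, 0.1], [-0.9, -0.0], [-1.7, -1.0]]
hook D [0.5631 0.249  0.1955] [[-0.4, 0.1], [-1.0, -0.1], [1.3, -0.1], [0.3, -0.0]]
hook both [0.5594 0.2648 0.1558] [[0.9, 0.0], [0.3, -0.8], [-1.1, -0.9], [-2.0, -2.1], [-2.0, -1.7], [-1.9, -1.8], [-0.3, -1.4], [-0.5, -1.4]]
```

>>> {"api": "apply_moves", "payload": {
  "linear": [
    [0.022, -0.032, 0.01],
    [0.044, -0.064, 0.02],
    [0.066, -0.096, 0.03],
    [0.088, -0.128, 0.03],
    [0.11, -0.16, 0.04],
    [0.132, -0.192, 0.04],
    [0.154, -0.224, 0.05],
    [0.176, -0.256, 0.05],
    [0.198, -0.288, 0.06],
    [0.22, -0.32, 0.06]
  ],
  "delta_rot": [
    [0, 0, -0.1],
    [0, 0, -0.2],
    [0, 0, -0.3],
    [0, 0, -0.4],
    [0, 0, -0.5],
    [0, 0, -0.6],
    [0, 0, -0.7],
    [0, 0, -0.8],
    [0, 0, -0.9],
    [0, 0, -1.0]
  ],
  "fingers": -1
}}

```text
clock: 1.58
eef_pos: [0.3722, 0.3365, 0.3123]
tool_rot: [-0.169, 0.986, 0.001, 0.001]
contact_force: [1.3, 0.2, 0.5]
grip_width: 0.0853
```

>>> {"api": "apply_moves", "payload": {
  "linear": [
    [0.022, -0.032, 0.01],
    [0.044, -0.064, 0.01],
    [0.066, -0.092, 0.01],
    [0.068, -0.094, 0.01],
    [0.068, -0.094, 0.01],
    [0.068, -0.094, 0.01]
  ],
  "delta_rot": [
    [0, 0, -0.1],
    [0, 0, -0.18],
    [0, 0, -0.18],
    [0, 0, -0.18],
    [0, 0, -0.18],
    [0, 0, -0.18]
  ]
}}

```text
clock: 2.08
eef_pos: [0.4403, 0.2424, 0.3223]
tool_rot: [-0.08, 0.997, 0.001, 0.001]
contact_force: [-0.2, -0.2, -0.8]
grip_width: 0.0849
```

```bash
python3 - <<'E'
from h import *
from workcell import arm
W=arm.snapshot('wrist'); import pickle; pickle.dump(W,open('w1.pkl','wb'))
im=W['image'].copy()
Rz=R.from_euler('z',.165).as_matrix(); t=np.array([.56,.262,0])
P=[(-.036,-.038,.245),(-.036,.038,.245),(.068,-.038,.228),(.068,.038,.228)]
q=proj(W,[Rz@np.array(p)+t for p in P]); print(q.round(0).tolist())
for u in q: cv2.circle(im,tuple(int(v) for v in u),4,(255,0,255),1)
cv2.imwrite('pics/w1.png',cv2.resize(im,(800,500))[:,:,::-1])
s=arm.sense(); print(s['clock'],s['eef_pos'],s['qpos'].round(2),s['contact_force'])
E
```

```text
[[185.0, 165.0], [198.0, 269.0], [44.0, 161.0], [71.0, 259.0]]
2.1333 [0.43997027 0.24289889 0.32231368] [ 0.9   0.03 -0.24  0.   -1.3  -0.74] [0.38395966 0.01468249 0.07205839]
```

View pics/w1.png

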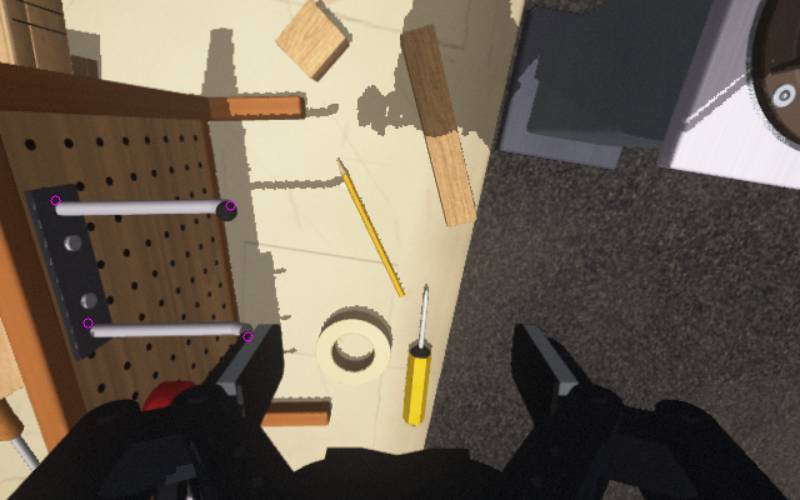

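```bash
python3 - <<'E'
from h import *
import pickle
W=pickle.load(open('w1.pkl','rb'))
w=lambda u,v:np.array([u*.8,v*.8])
o=[(W,(-.036,-.038,.245),w(228,210)),(W,(-.036,.038,.245),w(246,329)),(W,(.068,-.038,.228),w(56,208)),(W,(.068,.038,.228),w(92,330)),
(W,(.02,-.038,.228),w(140,208.5)),(W,(.02,.038,.228),w(168,330))]
x,r=fit(o,[.56,.262,.165]); print(x,r.round(1).tolist())
E
```

```text
[0.56023521 0.26501831 0.18949953] [[-0.0, -0.0], [2.3, 8.8], [-1.2, 0.8], [-1.1, 0.3], [0.4, -1.5], [0.3, -1.4]]
```

>>> {"api": "apply_moves", "payload": {
  "linear": [
    [0.001, -0.035, 0],
    [0.002, -0.07, 0],
    [0.003, -0.105, 0],
    [0.004, -0.14, 0],
    [0.005, -0.175, 0],
    [0.006, -0.21, 0],
    [0.007, -0.245, 0],
    [0.01, -0.28, 0],
    [0.011, -0.293, -0.01],
    [0.011, -0.293, -0.02]
  ],
  "delta_rot": [
    [0, 0, -0.05],
    [0, 0, -0.1],
    [0, 0, -0.15],
    [0, 0, -0.2],
    [0, 0, -0.25],
    [0, 0, -0.3],
    [0, 0, -0.35],
    [0, 0, -0.4],
    [0, 0, -0.45],
    [0, 0, -0.48]
  ]
}}

```text
clock: 2.97
eef_pos: [0.4512, -0.0511, 0.3025]
tool_rot: [0.161, 0.987, 0.001, 0.002]
contact_force: [0.8, 0.9, -0.1]
grip_width: 0.0853
```

>>> {"api": "apply_moves", "payload": {
  "linear": [
    [0, 0, 0],
    [0, 0, 0]
  ],
  "delta_rot": [
    [0, 0, 0],
    [0, 0, 0]
  ]
}}

```text
clock: 3.13
eef_pos: [0.4512, -0.0504, 0.3024]
tool_rot: [0.16, 0.987, 0.001, 0.002]
contact_force: [-0.0, -0.1, 0.4]
grip_width: 0.0856
```

```bash
python3 - <<'E'
from h import *
from workcell import arm
W=arm.snapshot('wrist'); import pickle; pickle.dump(W,open('w2.pkl','wb'))
im=W['image'].copy()
Rz=R.from_euler('z',-.314).as_matrix(); t=np.array([.4634,-.0541,0])
P=[(-.013,.062,.208),(-.013,-.062,.208),(.04,.078,.143),(-.04,.078,.143),(-.04,-.078,.143)]
q=proj(W,[Rz@np.array(p)+t for p in P]); print(q.round(0).tolist())
for u in q: cv2.circle(im,tuple(int(v) for v in u),4,(255,0,255),1)
cv2.imwrite('pics/w2.png',cv2.resize(im,(800,500))[:,:,::-1])
s=arm.sense(); print(s['clock'],s['eef_pos'],R.from_quat(s['tool_rot']).as_matrix()[:,0],s['qpos'].round(2),s['contact_force'])
E
```

```text
[[317.0, 286.0], [316.0, 126.0], [265.0, 264.0], [345.0, 264.0], [348.0, 101.0]]
3.1833 [ 0.45147049 -0.05023388  0.30289002] [-0.94929851  0.31435102 -0.00397266] [ 0.33 -0.05 -0.36  0.   -1.25 -0.65] [0.44459824 0.6566238  0.66637915]
```

View pics/w2.png

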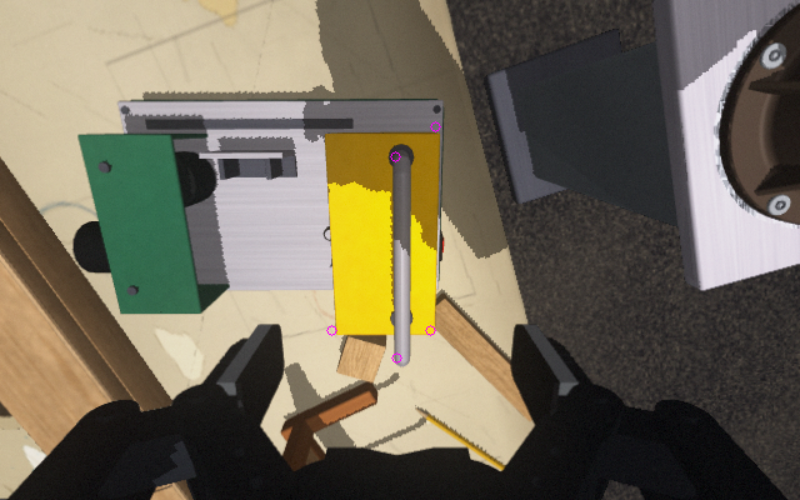

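```bash
python3 - <<'E'
from h import *
import pickle
W=pickle.load(open('w2.pkl','rb'))
w=lambda u,v:np.array([u*.8,v*.8])
o=[(W,(-.013,.062,.208),w(402,360)),(W,(-.013,-.062,.208),w(401,152)),(W,(.04,.078,.143),w(335,334)),(W,(-.04,.078,.143),w(435,334)),(W,(-.04,-.078,.143),w(440,134)),(W,(.04,-.078,.143),w(327,134))]
x,r=fit(o,[.463,-.054,-.31]); print(x,r.round(1).tolist())
print(R.from_euler('z',x[2]).apply([-.013,0,0])+[x[0],x[1],0])
print(atz(W,[w(402,360),w(401,152)],.208))
# sander deck bolts / pivot later
E
```

```text
[ 0.46120356 -0.05007697 -0.31502697] [[-0.1, 1.7], [0.6, 9.0], [0.5, -0.0], [-0.3, -0.2], [0.2, -2.2], [-2.5, -1.8]]
[ 0.44884331 -0.04604902  0.        ]
[[ 0.46753479  0.01145623  0.208     ]
 [ 0.42821006 -0.11074179  0.208     ]]
```

>>> {"api": "apply_moves", "payload": {
  "linear": [
    [-0.001, 0.001, -0.02],
    [-0.002, 0.002, -0.04],
    [-0.002, 0.003, -0.06],
    [-0.002, 0.003, -0.08],
    [-0.002, 0.003, -0.094],
    [-0.002, 0.003, -0.094]
  ],
  "delta_rot": [
    [0, 0, 0],
    [0, 0, 0],
    [0, 0, 0],
    [0, 0, 0],
    [0, 0, 0],
    [0, 0, 0]
  ]
}}

```text
clock: 3.68
eef_pos: [0.4483, -0.0463, 0.2069]
tool_rot: [0.158, 0.987, 0.0, 0.0]
contact_force: [-0.7, 0.8, -0.5]
grip_width: 0.0854
```

>>> {"api": "apply_moves", "payload": {
  "linear": [
    [0, 0, 0],
    [0, 0, 0],
    [0, 0, 0],
    [0, 0, 0],
    [0, 0, 0],
    [0, 0, 0],
    [0, 0, 0],
    [0, 0, 0]
  ],
  "delta_rot": [
    [0, 0, 0],
    [0, 0, 0],
    [0, 0, 0],
    [0, 0, 0],
    [0, 0, 0],
    [0, 0, 0],
    [0, 0, 0],
    [0, 0, 0]
  ],
  "fingers": 1,
  "newtons": 70
}}

```text
clock: 4.35
eef_pos: [0.4489, -0.0464, 0.2075]
tool_rot: [0.158, 0.987, 0.0, 0.001]
contact_force: [-0.3, -0.1, 3.2]
grip_width: 0.0078
```

>>> {"api": "apply_moves", "payload": {
  "linear": [
    [0, 0, 0.006],
    [0, 0, 0.014],
    [0, 0, 0.024],
    [0, 0, 0.036],
    [0, 0, 0.05],
    [0, 0, 0.064],
    [0, 0, 0.078],
    [0, 0, 0.09],
    [0, 0, 0.096],
    [0, 0, 0.096]
  ],
  "delta_rot": [
    [0, 0, 0],
    [0, 0, 0],
    [0, 0, 0],
    [0, 0, 0],
    [0, 0, 0],
    [0, 0, 0],
    [0, 0, 0],
    [0, 0, 0],
    [0, 0, 0],
    [0, 0, 0]
  ]
}}

```text
clock: 5.18
eef_pos: [0.4494, -0.0463, 0.3052]
tool_rot: [0.158, 0.987, 0.001, 0.002]
contact_force: [0.7, -0.9, -5.4]
grip_width: 0.0079
```

```bash
python3 - <<'E'
from h import *
from workcell import arm
s=arm.sense(); print(s['clock'],s['eef_pos'],s['contact_force'],s['torque'],s['grip_width'])
S=arm.snapshot('scene'); W=arm.snapshot('wrist')
a=cv2.resize(S['image'][130:280,220:420],(400,300),interpolation=cv2.INTER_CUBIC); b=cv2.resize(W['image'],(400,250))
o=np.zeros((300,800,3),np.uint8); o[:,:400]=a; o[:250,400:]=b
cv2.imwrite('pics/lift.png',o[:,:,::-1])
E
```

```text
5.1833 [ 0.44937927 -0.04630041  0.30517604] [ 0.69018769 -0.85472052 -5.36216904] [ 0.02464196 -0.02966426 -0.01747948] 0.00789281316080485
```

View pics/lift.png

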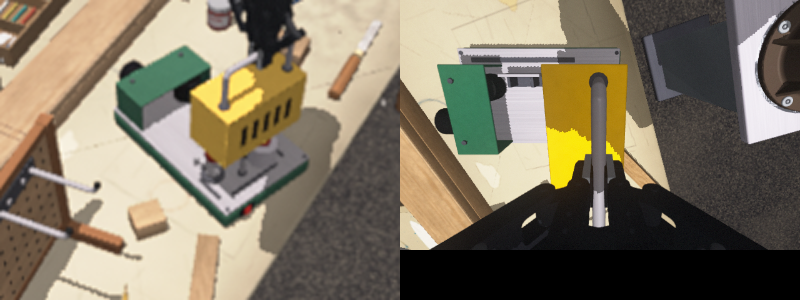

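>>> {"api": "apply_moves", "payload": {
  "linear": [
    [-0.001, 0.015, 0],
    [-0.003, 0.045, 0],
    [-0.004, 0.08, 0],
    [-0.005, 0.115, 0],
    [-0.006, 0.15, 0],
    [-0.007, 0.185, 0],
    [-0.007, 0.22, 0],
    [-0.007, 0.25, 0],
    [-0.007, 0.275, -0.005],
    [-0.007, 0.289, -0.01]
  ],
  "delta_rot": [
    [0, 0, 0.03],
    [0, 0, 0.08],
    [0, 0, 0.13],
    [0, 0, 0.19],
    [0, 0, 0.25],
    [0, 0, 0.31],
    [0, 0, 0.37],
    [0, 0, 0.43],
    [0, 0, 0.47],
    [0, 0, 0.5]
  ]
}}

```text
clock: 6.12
eef_pos: [0.4411, 0.2452, 0.2919]
tool_rot: [-0.093, 0.996, 0.0, 0.0]
contact_force: [0.3, 0.8, -4.5]
grip_width: 0.0076
```

>>> {"api": "apply_moves", "payload": {
  "linear": [
    [0, 0, -0.01],
    [0, 0, -0.02],
    [0, 0, -0.026],
    [0, 0, -0.026],
    [0, 0, -0.026],
    [0, 0, -0.026]
  ],
  "delta_rot": [
    [0, 0, 0],
    [0, 0, 0],
    [0, 0, 0],
    [0, 0, 0],
    [0, 0, 0],
    [0, 0, 0]
  ]
}}

```text
clock: 6.62
eef_pos: [0.4415, 0.2446, 0.2664]
tool_rot: [-0.093, 0.996, 0.001, 0.001]
contact_force: [-0.1, -0.4, -4.8]
grip_width: 0.0082
```

```bash
python3 - <<'E'
from h import *
from workcell import arm
s=arm.sense(); M=R.from_quat(s['tool_rot']).as_matrix(); print(s['clock'],s['eef_pos'],s['contact_force'],s['grip_width'],M[:,0])
S=arm.snapshot('scene'); W=arm.snapshot('wrist'); D=arm.snapshot('side'); import pickle; pickle.dump((S,W,D),open('w3.pkl','wb'))
S0,_=pickle.load(open('cams.pkl','rb'))
a=cv2.resize(S['image'][180:300,190:340],(500,400),interpolation=cv2.INTER_CUBIC); b=cv2.resize(W['image'],(400,250))[:200]
c=cv2.resize(D['image'][100:220,270:390],(300,300),interpolation=cv2.INTER_CUBIC)
o=np.zeros((600,800,3),np.uint8); o[:400,:500]=a; o[400:,:400]=b; o[:300,500:]=c
cv2.imwrite('pics/pre.png',o[:,:,::-1])
E
```

```text
6.6167 [0.44145486 0.24458257 0.26643669] [-0.11236112 -0.40622984 -4.79533832] 0.008245091240906624 [-0.98286177 -0.1843405  -0.00115103]
```

View pics/pre.png

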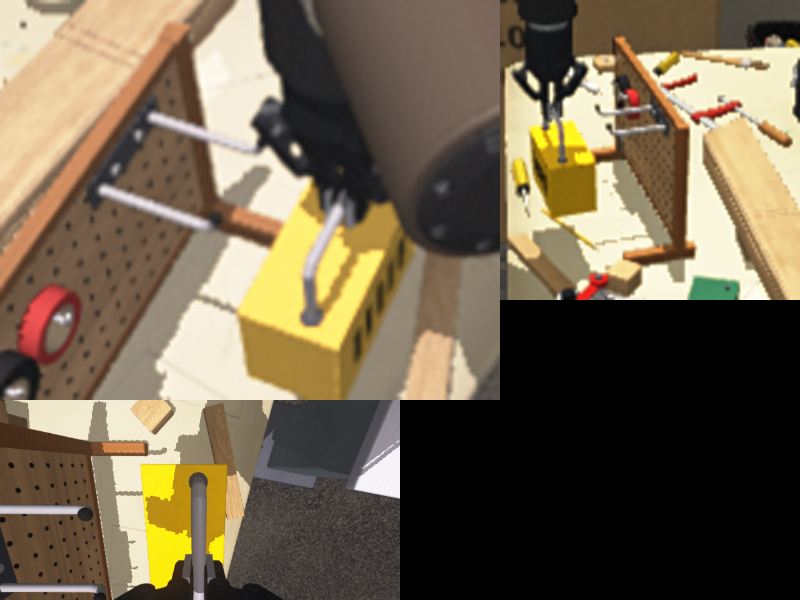

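```bash
python3 - <<'E'
from h import *
import pickle
S,W,D=pickle.load(open('w3.pkl','rb'))
y=np.array([-.184,.983,0]); x=np.array([.983,.184,0]); t=np.array([.4415,.2446,0])
for n,p,z in(('tip-',(136,182),.245),('tip+',(102*1.6,188*1.6),.245),('legtop',(317,131),.2665)):
    P=atz(W,[p],z)[0]-t; print(n,(P@x).round(4),(P@y).round(4))
E
```

```text
tip- 0.0857 -0.0399
tip+ 0.0823 0.0256
legtop -0.0002 -0.0656
```

>>> {"api": "apply_moves", "payload": {
  "linear": [
    [0.01, 0.002, 0],
    [0.022, 0.004, 0],
    [0.036, 0.007, 0],
    [0.05, 0.009, 0],
    [0.064, 0.012, 0],
    [0.078, 0.014, 0],
    [0.092, 0.017, 0],
    [0.104, 0.019, 0],
    [0.112, 0.021, 0],
    [0.118, 0.022, 0]
  ],
  "delta_rot": [
    [0, 0, 0],
    [0, 0, 0],
    [0, 0, 0],
    [0, 0, 0],
    [0, 0, 0],
    [0, 0, 0],
    [0, 0, 0],
    [0, 0, 0],
    [0, 0, 0],
    [0, 0, 0]
  ]
}}

```text
clock: 7.6
eef_pos: [0.5609, 0.2671, 0.2659]
tool_rot: [-0.093, 0.996, 0.001, 0.0]
contact_force: [-0.5, -0.2, -3.8]
grip_width: 0.0078
```

>>> {"api": "apply_moves", "payload": {
  "linear": [
    [0.0, 0, 0],
    [0, 0, -0.006],
    [0, 0, -0.012],
    [0, 0, -0.018],
    [0, 0, -0.022],
    [0, 0, -0.022]
  ],
  "delta_rot": [
    [0, 0, 0],
    [0, 0, 0],
    [0, 0, 0],
    [0, 0, 0],
    [0, 0, 0],
    [0, 0, 0]
  ]
}}

```text
clock: 8.1
eef_pos: [0.56, 0.2668, 0.2427]
tool_rot: [-0.093, 0.996, 0.0, -0.0]
contact_force: [-0.2, -0.5, -4.7]
grip_width: 0.0076
```

Down in small steps until the prongs take the weight.

>>> {"api": "apply_moves", "payload": {
  "linear": [
    [0, 0, -0.002],
    [0, 0, -0.004],
    [0, 0, -0.005],
    [0, 0, -0.005]
  ],
  "delta_rot": [
    [0, 0, 0],
    [0, 0, 0],
    [0, 0, 0],
    [0, 0, 0]
  ]
}}

```text
clock: 8.43
eef_pos: [0.5599, 0.2668, 0.2375]
tool_rot: [-0.093, 0.996, 0.0, -0.0]
contact_force: [0.3, -0.4, -4.9]
grip_width: 0.0076
```

```bash
python3 - <<'E'
from h import *
from workcell import arm
s=arm.sense(); M=R.from_quat(s['tool_rot']).as_matrix(); print(s['clock'],s['eef_pos'],s['contact_force'],s['grip_width'],M[:,0])
S=arm.snapshot('scene'); W=arm.snapshot('wrist'); D=arm.snapshot('side'); import pickle; pickle.dump((S,W,D),open('w4.pkl','wb'))
a=cv2.resize(S['image'][180:300,190:340],(500,400),interpolation=cv2.INTER_CUBIC); b=cv2.resize(W['image'],(400,250))[:200]
c=cv2.resize(D['image'][120:200,290:370],(300,300),interpolation=cv2.INTER_CUBIC)
o=np.zeros((600,800,3),np.uint8); o[:400,:500]=a; o[400:,:400]=b; o[:300,500:]=c
cv2.imwrite('pics/hang.png',o[:,:,::-1])
E
```

```text
8.4333 [0.55990308 0.26682273 0.23749958] [ 0.28369063 -0.3672342  -4.86542238] 0.007561619089204417 [-9.82832540e-01 -1.84497429e-01  9.46655210e-04]
```

View pics/hang.png

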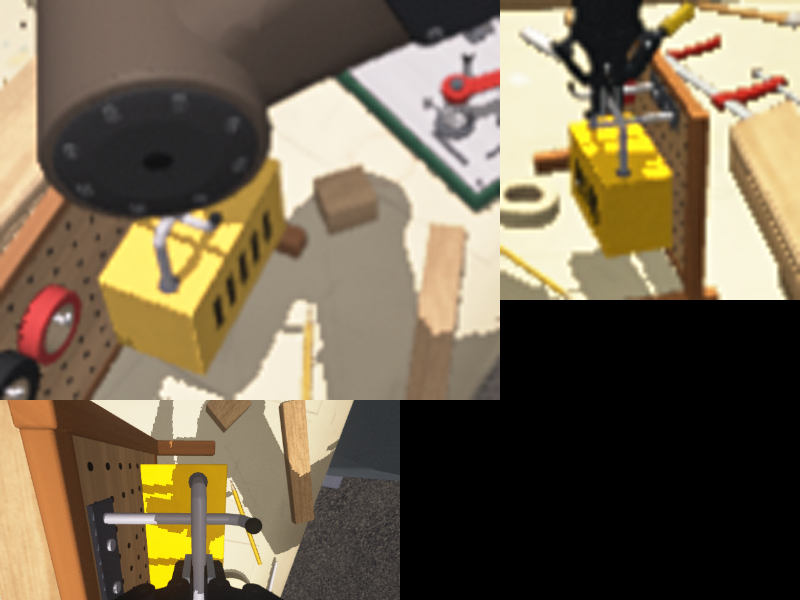

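>>> {"api": "apply_moves", "payload": {
  "linear": [
    [0, 0, -0.001],
    [0, 0, -0.002],
    [0, 0, -0.002]
  ],
  "delta_rot": [
    [0, 0, 0],
    [0, 0, 0],
    [0, 0, 0]
  ]
}}

```text
clock: 8.83
eef_pos: [0.5603, 0.267, 0.2362]
tool_rot: [-0.093, 0.996, 0.0, 0.0]
contact_force: [0.8, 0.5, -3.2]
grip_width: 0.0072
```

>>> {"api": "apply_moves", "payload": {
  "linear": [
    [0, 0, -0.001],
    [0, 0, -0.002],
    [0, 0, -0.002]
  ],
  "delta_rot": [
    [0, 0, 0],
    [0, 0, 0],
    [0, 0, 0]
  ]
}}

```text
clock: 9.08
eef_pos: [0.5604, 0.267, 0.2359]
tool_rot: [-0.093, 0.996, 0.001, 0.001]
contact_force: [-4.7, -1.4, 6.9]
grip_width: 0.0076
```

>>> {"api": "apply_moves", "payload": {
  "linear": [
    [0, 0, 0],
    [0, 0, 0],
    [0, 0, 0],
    [0, 0, 0],
    [0, 0, 0],
    [0, 0, 0],
    [0, 0, 0]
  ],
  "delta_rot": [
    [0, 0, 0],
    [0, 0, 0],
    [0, 0, 0],
    [0, 0, 0],
    [0, 0, 0],
    [0, 0, 0],
    [0, 0, 0]
  ],
  "fingers": 0
}}

```text
clock: 9.67
eef_pos: [0.5605, 0.267, 0.2357]
tool_rot: [-0.093, 0.996, 0.001, 0.001]
contact_force: [-0.5, -0.4, 0.6]
grip_width: 0.0431
```

>>> {"api": "apply_moves", "payload": {
  "linear": [
    [0, 0, 0.01],
    [0, 0, 0.02],
    [0, 0, 0.035],
    [0, 0, 0.05],
    [0, 0, 0.065],
    [0, 0, 0.065]
  ],
  "delta_rot": [
    [0, 0, 0],
    [0, 0, 0],
    [0, 0, 0],
    [0, 0, 0],
    [0, 0, 0],
    [0, 0, 0]
  ]
}}

```text
clock: 10.17
eef_pos: [0.562, 0.2676, 0.3057]
tool_rot: [-0.093, 0.996, 0.002, 0.004]
contact_force: [0.1, 0.5, 0.3]
grip_width: 0.0426
```

>>> {"api": "apply_moves", "payload": {
  "linear": [
    [-0.011, -0.02, 0.005],
    [-0.022, -0.055, 0.005],
    [-0.033, -0.09, 0.005],
    [-0.045, -0.127, 0.005],
    [-0.057, -0.164, 0],
    [-0.069, -0.201, 0],
    [-0.081, -0.238, -0.005],
    [-0.093, -0.275, -0.01],
    [-0.103, -0.31, -0.015],
    [-0.113, -0.337, -0.015]
  ],
  "delta_rot": [
    [0, 0, -0.05],
    [0, 0, -0.13],
    [0, 0, -0.21],
    [0, 0, -0.29],
    [0, 0, -0.37],
    [0, 0, -0.45],
    [0, 0, -0.54],
    [0, 0, -0.63],
    [0, 0, -0.72],
    [0, 0, -0.8]
  ]
}}

```text
clock: 11.0
eef_pos: [0.4475, -0.0714, 0.2908]
tool_rot: [0.304, 0.953, 0.0, 0.004]
contact_force: [-0.0, -0.4, 0.3]
grip_width: 0.0428
```

>>> {"api": "apply_moves", "payload": {
  "linear": [
    [0, -0.01, 0],
    [0, -0.01, 0],
    [0, -0.01, 0],
    [0, -0.01, 0]
  ],
  "delta_rot": [
    [0, 0, 0],
    [0, 0, 0],
    [0, 0, 0],
    [0, 0, 0]
  ],
  "fingers": -1
}}

```text
clock: 11.33
eef_pos: [0.4478, -0.0812, 0.2912]
tool_rot: [0.304, 0.953, 0.001, 0.005]
contact_force: [0.1, 0.7, 0.1]
grip_width: 0.0853
```

```bash
python3 - <<'E'
from h import *
from workcell import arm
s=arm.sense(); M=R.from_quat(s['tool_rot']).as_matrix(); print(s['clock'],s['eef_pos'],s['contact_force'],s['grip_width'],M[:,0],s['qpos'].round(2))
S=arm.snapshot('scene'); W=arm.snapshot('wrist'); D=arm.snapshot('side'); import pickle; pickle.dump((S,W,D),open('w5.pkl','wb'))
print(arm.spot_in('wrist','knob'))
a=cv2.resize(S['image'][180:300,190:340],(400,300),interpolation=cv2.INTER_CUBIC); b=cv2.resize(W['image'],(480,300))
c=cv2.resize(D['image'][120:200,290:370],(320,300),interpolation=cv2.INTER_CUBIC)
c2=cv2.resize(D['image'][180:280,260:380],(400,300),interpolation=cv2.INTER_CUBIC)
o=np.zeros((600,800,3),np.uint8); o[:300,:400]=a; o[300:,:480]=b; o[300:,480:]=c; o[:300,400:]=c2
cv2.imwrite('pics/knob.png',o[:,:,::-1])
E
```

```text
11.3333 [ 0.44781504 -0.08116018  0.29124578] [0.10013657 0.73599865 0.12706383] 0.08532582004906122 [-0.81476134  0.5797375  -0.00827005] [ 0.26 -0.05 -0.39  0.   -1.22 -0.88]
[{'centre': [319.8, 187.9], 'p': 0.95}]
```

View pics/knob.png

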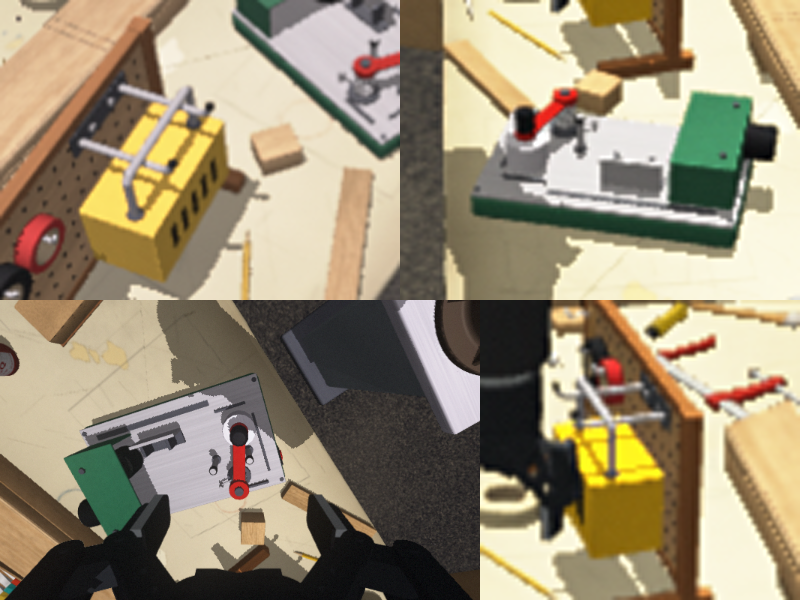

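```bash
python3 - <<'E'
from h import *
import pickle
S,W,D=pickle.load(open('w5.pkl','rb'))
im=W['image'][150:280,270:370]
hsv=cv2.cvtColor(im,cv2.COLOR_RGB2HSV); m=cv2.inRange(hsv,(0,140,80),(8,255,255))|cv2.inRange(hsv,(172,140,80),(180,255,255))
v,u=np.where(m>0); print('red',u.min()+270,u.max()+270,v.min()+150,v.max()+150)
k=atz(W,[(319.8,187.9)],.117)[0]; kt=atz(W,[(317.5,179)],.131)[0]; print('knob',k,kt)
p=atz(W,[(319,253)],.099)[0]; print('pivot',p,np.linalg.norm((p-k)[:2]),np.linalg.norm((p-kt)[:2]),np.degrees(np.arctan2(*(kt-p)[1::-1])))
cv2.imwrite('pics/k2.png',cv2.resize(W['image'][130:290,200:440],(780,520),interpolation=cv2.INTER_CUBIC)[:,:,::-1])
# sander corner bolts
b=lambda u,v:(u*4/3,(v-300)*4/3)
Q=atz(W,[b(252,379),b(281,478),b(84,434)],.044); print(Q)
E
```

```text
red 306 331 164 265
knob [ 0.44800267 -0.0774161   0.117     ] [ 0.44266086 -0.08865388  0.131     ]
pivot [ 0.49460661 -0.0129427   0.099     ] 0.07955342292510371 0.09181799167395925 -124.45417915024343
[[ 0.38909379 -0.12940667  0.044     ]
 [ 0.43969819  0.03247033  0.044     ]
 [ 0.6579826  -0.21573005  0.044     ]]
```

View pics/k2.png

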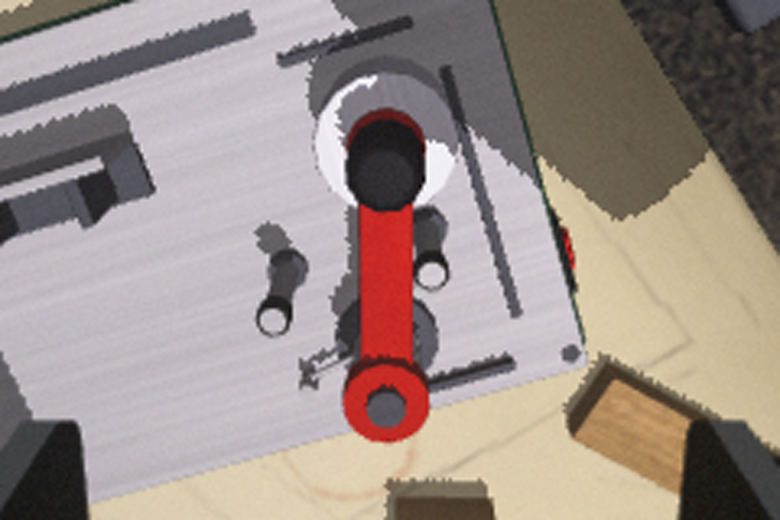

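>>> {"api": "apply_moves", "payload": {
  "linear": [
    [-0.002, -0.003, -0.03],
    [-0.002, -0.003, -0.06],
    [-0.002, -0.003, -0.09],
    [-0.002, -0.003, -0.12],
    [-0.002, -0.003, -0.14],
    [-0.002, -0.003, -0.155],
    [-0.002, -0.003, -0.165],
    [-0.002, -0.003, -0.168],
    [-0.002, -0.003, -0.168]
  ],
  "delta_rot": [
    [0, 0, 0],
    [0, 0, 0],
    [0, 0, 0],
    [0, 0, 0],
    [0, 0, 0],
    [0, 0, 0],
    [0, 0, 0],
    [0, 0, 0],
    [0, 0, 0]
  ]
}}

```text
clock: 12.28
eef_pos: [0.4456, -0.0834, 0.1221]
tool_rot: [0.303, 0.953, -0.0, 0.003]
contact_force: [-0.3, 0.0, 1.1]
grip_width: 0.0855
```

>>> {"api": "apply_moves", "payload": {
  "linear": [
    [0, 0, 0],
    [0, 0, 0],
    [0, 0, 0],
    [0, 0, 0],
    [0, 0, 0],
    [0, 0, 0],
    [0, 0, 0]
  ],
  "delta_rot": [
    [0, 0, 0],
    [0, 0, 0],
    [0, 0, 0],
    [0, 0, 0],
    [0, 0, 0],
    [0, 0, 0],
    [0, 0, 0]
  ],
  "fingers": 1,
  "newtons": 50
}}

```text
clock: 12.87
eef_pos: [0.4466, -0.0838, 0.123]
tool_rot: [0.303, 0.953, -0.0, 0.004]
contact_force: [2.3, -4.0, 2.5]
grip_width: 0.0221
```

>>> {"api": "apply_moves", "payload": {
  "linear": [
    [0.0043, -0.0028, 0],
    [0.0089, -0.0053, 0],
    [0.0136, -0.0076, 0],
    [0.0183, -0.0096, 0],
    [0.0232, -0.0112, 0],
    [0.0282, -0.0126, 0],
    [0.0333, -0.0137, 0],
    [0.0384, -0.0145, 0],
    [0.0436, -0.0149, 0],
    [0.0436, -0.0149, 0]
  ],
  "delta_rot": [
    [0, 0, 0.06],
    [0, 0, 0.12],
    [0, 0, 0.18],
    [0, 0, 0.24],
    [0, 0, 0.3],
    [0, 0, 0.36],
    [0, 0, 0.42],
    [0, 0, 0.48],
    [0, 0, 0.54],
    [0, 0, 0.54]
  ]
}}

```text
clock: 13.7
eef_pos: [0.489, -0.0993, 0.1229]
tool_rot: [0.036, 0.999, 0.001, 0.003]
contact_force: [-6.7, 0.6, 7.8]
grip_width: 0.0225
```

>>> {"api": "apply_moves", "payload": {
  "linear": [
    [0.003, 0, 0],
    [0.005, 0, 0],
    [0.005, 0, 0],
    [0.005, 0, 0]
  ],
  "delta_rot": [
    [0, 0, 0.03],
    [0, 0, 0.06],
    [0, 0, 0.06],
    [0, 0, 0.06]
  ]
}}

```text
clock: 14.03
eef_pos: [0.4932, -0.0996, 0.123]
tool_rot: [0.007, 1.0, 0.001, 0.002]
contact_force: [-4.3, 0.3, 4.6]
grip_width: 0.0222
```

>>> {"api": "apply_moves", "payload": {
  "linear": [
    [0.0015, 0, 0],
    [0.003, 0, 0],
    [0.003, 0, 0],
    [0.003, 0, 0]
  ],
  "delta_rot": [
    [0, 0, 0.01],
    [0, 0, 0.02],
    [0, 0, 0.02],
    [0, 0, 0.02]
  ]
}}

```text
clock: 14.37
eef_pos: [0.4947, -0.0996, 0.1229]
tool_rot: [-0.002, 1.0, 0.001, 0.001]
contact_force: [-7.5, 1.8, 7.2]
grip_width: 0.0222
```

>>> {"api": "apply_moves", "payload": {
  "linear": [
    [0.001, 0, 0],
    [0.002, 0, 0],
    [0.002, 0, 0],
    [0.002, 0, 0]
  ],
  "delta_rot": [
    [0, 0, 0],
    [0, 0, 0],
    [0, 0, 0],
    [0, 0, 0]
  ]
}}

```text
clock: 14.7
eef_pos: [0.4948, -0.0996, 0.1229]
tool_rot: [-0.001, 1.0, 0.001, -0.001]
contact_force: [-9.5, 2.4, 9.2]
grip_width: 0.0219
```

>>> {"api": "apply_moves", "payload": {
  "linear": [
    [0.002, 0, 0],
    [0.004, 0, 0],
    [0.004, 0, 0],
    [0.004, 0, 0]
  ],
  "delta_rot": [
    [0, 0, 0],
    [0, 0, 0],
    [0, 0, 0],
    [0, 0, 0]
  ]
}}

```text
clock: 15.03
eef_pos: [0.4951, -0.0997, 0.1228]
tool_rot: [-0.0, 1.0, 0.001, -0.004]
contact_force: [-16.1, 5.0, 15.7]
grip_width: 0.022
```

```bash
python3 - <<'E'
from h import *
from workcell import arm
s=arm.sense(); print(s['clock'],s['eef_pos'],s['contact_force'],s['grip_width'],s['qvel'].round(3))
S=arm.snapshot('scene'); W=arm.snapshot('wrist'); D=arm.snapshot('side')
s=arm.sense(); print(s['clock'],s['eef_pos'],s['contact_force'])
a=cv2.resize(S['image'][130:290,190:400],(400,300),interpolation=cv2.INTER_CUBIC); b=cv2.resize(W['image'],(480,300))
c2=cv2.resize(D['image'][120:280,260:380],(300,400),interpolation=cv2.INTER_CUBIC)
o=np.zeros((600,800,3),np.uint8); o[:300,:400]=a; o[300:,:480]=b; o[:400,500:]=c2
cv2.imwrite('pics/end.png',o[:,:,::-1])
E
```

```text
15.0333 [ 0.4950617  -0.09968393  0.12279694] [-16.05102379   4.95027496  15.72008815] 0.02196314551034113 [-0.001 -0.001 -0.003  0.001  0.004 -0.   ]
15.1833 [ 0.49505089 -0.09969051  0.1228014 ] [-16.52003659   4.78570788  15.61422833]
```

View pics/end.png

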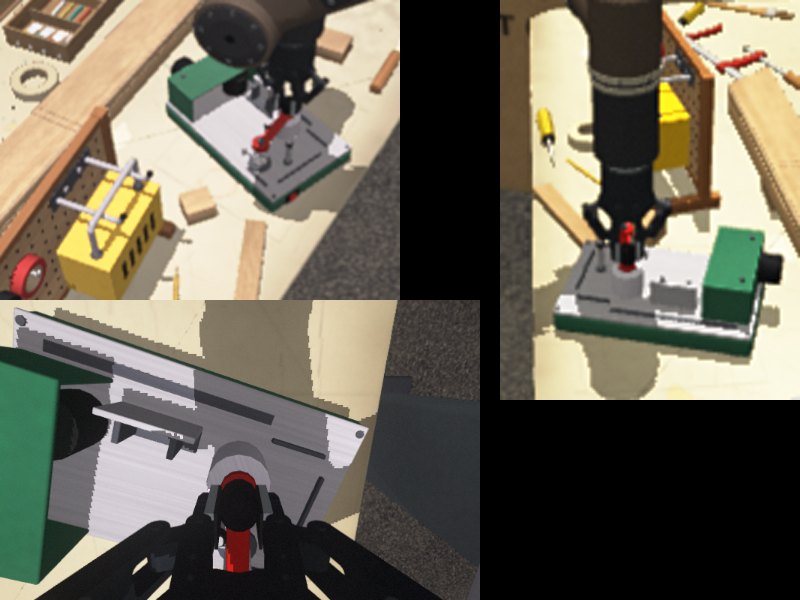

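```bash
python3 -c "
from workcell import arm
print(arm.hand_in()); s=arm.sense(); print(s['clock'],s['eef_pos'],s['contact_force'])"
```

```text
the job is handed in; nothing more can be done
None
the job is handed in; nothing more can be done
```

I hung the yellow guard by its handle on both prongs of the double hook and let go of it. I then gripped the black knob, swung the red tension arm to its stop and handed the job in at about 15 s, still holding it there.

**Guard:** the last scene picture shows its bar lying over both prongs and behind their upturned tips.

**Tension arm:** when I commanded another 4 mm it moved only 0.3 mm, while the force along the push rose from 9.5 N to about 16 N. That is more than the roughly 10 N the spring needs at the stop. The arm stood at (0.495, -0.100), within 1 mm of the stop position I had worked out.

**Loose ends:**
- While holding the arm at the stop, the tool also felt about 16 N upward. I did not find the cause, but it stays below the 40 N limit.
- I did not measure the other bench items again. The offcut and batten look undisturbed in the last pictures, and I felt no unexpected contact on the way.
- The first height and position readings from the two fixed cameras disagreed by up to 3 cm. I used close wrist-camera views for the grasps and the hanging instead.

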